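# Rest the slide mailer on the sloping stand

## Task

Set the next slide mailer out for the microscopist: lay the thin pale-blue slide mailer flat on the sloping metal stand, pointing lengthwise up the slope and near the middle of its width, with one short end resting against the ledge at the bottom. Either short end may be at the bottom. Leave the folding loupe and the little cover-glass box where they are.

Things in the scene. Friction and masses are not known exactly. Their poses are not given: they have to be found in the camera images.
- mailer_center (a point): Centre (half-way up) of the slide mailer: a closed, thin pale-blue plastic box, 30 mm (its x) by 82 mm (its y, the long way) by 9 mm thick (its z), 30 g. It starts lying flat on the worktop, so this point is 4.5 mm above the top, on the robot's side of the stand. Pick it across its 30 mm width.
- stand_slope: Sloping face of a fixed metal stand, 25 deg, 100 mm up the slope x 100 mm wide. Origin: on the face, at the ledge's foot, mid-width, 16 mm above the worktop. x: up the slope; y: along the ledge, level; z: out of the face. Low side faces the robot. Ledge: 6 mm thick (x -6 to 0), 10 mm above the face, full width. Smooth steel, the ledge darker: a part slides down until stopped. Resting mailer's centre: x 41 mm, z 4.5 mm. Top edge at 58 mm.
- loupe: Bystander: folding loupe, a black case with a pale ring at one end, 27 x 64 x 12 mm, lying flat on the worktop beside the mailer (either side). Origin: centre of its underside; long way is its y.
- cover_box: Bystander: small white cover-glass box, 35 x 29 x 18 mm, on the worktop to the right, near the front edge. Origin: centre of its underside.
There are look-alikes about, which are no part of the job. What is shaped like the part that bears mailer_center but green is not meant.

How it is judged:
By the outcome, as a careful person would: the job done as asked, in the order asked, and still so for the second after the job is handed in, with the robot touching nothing.
It also fails if it takes over 35 s, if anything falls off the work surface, if the arm or the gripper's body presses on something with over 40 N, if the wrist force passes 120 N, or if a joint passes its speed limit or range.

## Robot

A 7-joint arm with a two-finger parallel gripper is mounted at the origin on a cart in front of the work surface, level with it; the furniture and walls round the work are solid. World frame = base frame: x ahead of the robot, y to its left, z up, the work surface at z = 0. Lengths are in m, angles in degrees, forces in N, time in s.
With the tool pointing down it reaches from about 0.425 to 0.8 m from the base axis. Payload 8.3 kg.
Tool frame: the origin (TCP) lies at the very end of the fingers, on their centre line; the grasp point (between the pads) lies 19 mm behind it; z points along the fingers, y is the direction in which the jaws open and shut (so a half turn about z gives the same grasp; the last joint's range is limited). The gripper opens to 85 mm and grips with 20 to 120 N. Pads are 22 mm wide; open, the fingers measure 114 mm over their backs; the gripper's body (76 mm by 85 mm) begins 54 mm behind the grasp point. The pads swing forward as they close: fully open they stand 13 mm farther back than shut.
Start: joints at [67.557, 21.967, 0.94, 78.501, -0.361, 79.538, -2.664], TCP at [0.202, -0.591, 0.231] pointing down, gripper open.
Joint ranges: [-169.22, 169.22], [-14.56, 117.87], [-87.37, 89.26], [10.42, 133.3], [-82.24, 262.24], [0.94, 117.77], [-172.7, 172.7]. Speed limits (degrees/s): [136.94, 136.94, 172.46, 172.46, 180, 180, 180].

## Interface

Orientations are given as a 3x3 rotation matrix whose columns are the frame's x, y, z axes.
In Python, from station import manip, vision gives the robot as it stands.
- The arm moves only by the shell command python3 -m pendant 'ROWS' [FORCE]. ROWS is JSON, a list of rows, each a list of 5 numbers: the shift along the tool's x, y, z in mm, then the turn about the tool's z in units of 8 degrees (1.0 is 8 degrees), then the opening, from 0 (shut) to 1 (fully open). In form: [[tx, ty, tz, spin, fingers], ...]. A call has exactly 5 rows; each row shifts and turns the commanded pose from where the row before left it, along the tool's axes as they then stand; what a row does not reach is not made up. A row lasts 1/10 s, in which the tool goes at most 50 mm and 8.59 degrees, less where a joint would pass 70% of its speed; a pose out of reach is approached as far as the arm can. A call is refused whole if a number of a shift passes 50 or a number of a turn 1, either way. A call with a gripper value outside its range is refused whole. The fingers move at their own pace and stop on an object; FORCE is the grip in N (left out, the last holds). Time passes only in rows, so rows that do not move let the fingers close, or fill a call up. It gives the time, the measured TCP pose, the force and the opening at its end, in the units of the state.
- manip.observe(): the state, without advancing time (a new reading comes with each control period).
- vision.snapshot(name): name is "scene" or "top" or "wrist"; returns (picture, depth): 384x512x3 uint8, red, green, blue; 384x512 float32, m along the optical axis (not along the pixel's ray), 0 where there is no reading.
- vision.calibration(name): a dict with "intrinsics" (3x3 intrinsics, pixels), "dist_coeffs" ([k1, k2, p1, p2, k3] as OpenCV has them; the pictures are not rectified), "rvec" (rotation vector, rad) and "tvec" (3), from world to camera coordinates, as OpenCV has them. Camera axes: x right, y down, z forward; pixel columns grow to the right and rows downward; lengths in m; the calibration is good to about 2 mm. A picture is of the moment at which its call begins: read the wrist's pose just before it. calibration takes no time and is no camera call; for the wrist camera it gives the pose at the moment of the call.
- manip.sign_off(): hands the job in, once; it reports no verdict.
The state is a dict: "clock": time; "joints": joint angles; "qvel": joint speeds; "effort": joint torques, N m; "tcp_pos": TCP position; "ee_rot": TCP orientation; "ft_force": force on the tool from outside, world axes, zero at the start; "torque": the same for the moment, N m; "gripper_width": finger opening in m.
Only numpy, scipy, OpenCV 4.12 (cv2) and the standard library are available. Lean on these libraries where they do the work, as an engineer would, in place of code of your own. Each camera call takes 0.05 s, during which the arm holds its last target.

## Working session

There is one attempt and no reset: what is moved stays moved. The work goes in short steps, Python scripts to look and compute and a shell command to move; the robot and the scene stay as the last step left them, time stands still between calls to the robot, and variables do not carry over. Pictures are saved under pics/ and viewed, and the job is handed in when it is done.

```bash
mkdir -p pics; ls; python3 - <<'E'
from station import manip, vision
import cv2,json,pickle
s=manip.observe();print(s)
for n in ["scene","top"]:
    im,d=vision.snapshot(n); cv2.imwrite(f"pics/{n}0.png",im[:,:,::-1]); pickle.dump((im,d,vision.calibration(n)),open(f"{n}0.pkl","wb"))
    print(vision.calibration(n))
E
```

```text
pics
{'clock': 0.0, 'joints': array([67.55878248, 22.01531784,  0.93773166, 78.56325669, -0.36314601,
       79.53668705, -2.66382141]), 'qvel': array([ 0.06567554,  0.02719012,  0.01539706,  0.06710933,  0.06248264,
       -0.03810461, -0.06122452]), 'effort': array([-3.36666644e-04, -6.27595067e+01,  8.44135210e-01, -3.71833813e+01,
        1.65233645e-02,  1.42122468e-02, -1.53257912e-05]), 'tcp_pos': array([ 0.201687  , -0.59102468,  0.23026267]), 'ee_rot': array([[ 9.46416245e-01,  3.22948748e-01, -6.30156956e-04],
       [ 3.22949363e-01, -9.46414417e-01,  1.86012359e-03],
       [ 4.33495764e-06, -1.96395998e-03, -9.99998071e-01]]), 'ft_force': array([ 0.86004624, -0.05303936,  0.67975414]), 'torque': array([ 0.06278388, -0.00861018, -0.0055606 ]), 'gripper_width': 0.08559576162170618}
{'intrinsics': array([[348.76895342,   0.        , 258.89086496],
       [  0.        , 348.76895342, 191.39343416],
       [  0.        ,   0.        ,   1.        ]]), 'dist_coeffs': array([-0.09458579,  0.        ,  0.        ,  0.        ,  0.        ]), 'rvec': array([ 2.17404501, -0.81626894,  0.39708231]), 'tvec': array([-0.61597896, -0.02732114,  0.94700831])}
{'intrinsics': array([[498.44000661,   0.        , 254.36524329],
       [  0.        , 498.44000661, 195.69635434],
       [  0.        ,   0.        ,   1.        ]]), 'dist_coeffs': array([-0.02067037,  0.        ,  0.        ,  0.        ,  0.        ]), 'rvec': array([ 2.16781162, -2.11691384,  0.10615434]), 'tvec': array([-0.44810591,  0.41459219,  1.26724116])}
```

View pics/scene0.png

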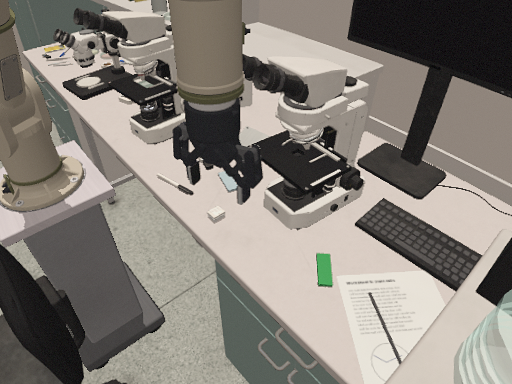

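View pics/top0.png

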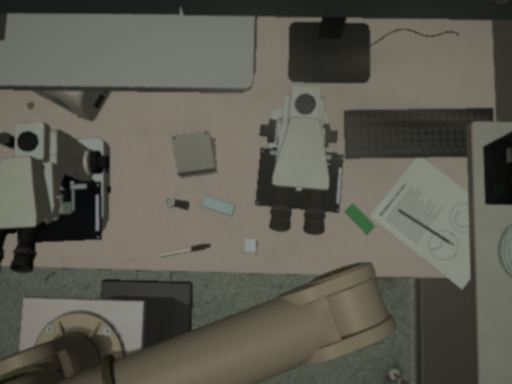

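The scene and top views agree. In top, the pale-blue mailer is at about (219,206), the loupe at (178,203), the stand at (194,153) and the cover box at (250,246). The green look-alike at (360,219) is excluded by its colour. The pale cover box is the only other candidate, and it is too small. I'll check with a close crop.

```bash
python3 - <<'E'
import cv2,pickle
im,d,c=pickle.load(open("top0.pkl","rb"))
g=cv2.resize(im[120:260,150:270],None,fx=5,fy=5,interpolation=cv2.INTER_CUBIC)[:600 + 100]
g=cv2.resize(im[125:245,155:275],None,fx=5,fy=5,interpolation=cv2.INTER_CUBIC)
g=cv2.convertScaleAbs(g,alpha=1.4)
cv2.imwrite("pics/crop0.png",g[:,:,::-1])
E
```

```text
(no output)
```

View pics/crop0.png

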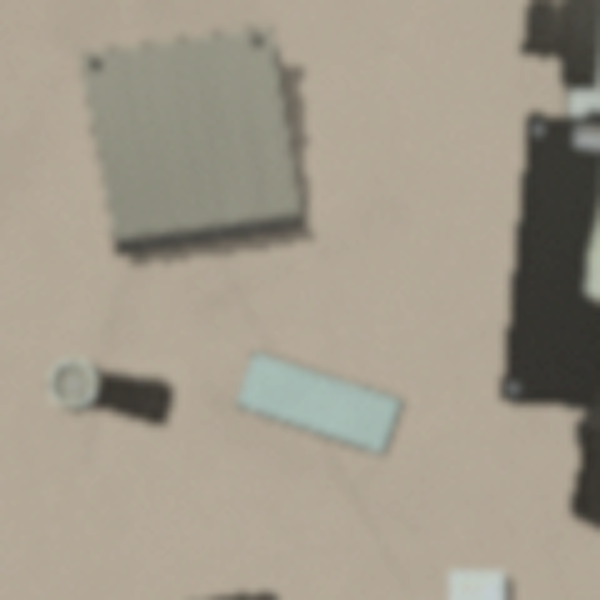

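```bash
cat > h.py <<'E'
import numpy as np,cv2
from scipy.optimize import least_squares
def proj(P,c): return cv2.projectPoints(np.asarray(P,float).reshape(-1,1,3),c["rvec"],c["tvec"],c["intrinsics"],c["dist_coeffs"])[0].reshape(-1,2)
def back(px,z,c):
    u=cv2.undistortPoints(np.asarray(px,float).reshape(-1,1,2),c["intrinsics"],c["dist_coeffs"]).reshape(-1,2)
    R,_=cv2.Rodrigues(np.asarray(c["rvec"])); C=-R.T@c["tvec"]
    r=np.c_[u,np.ones(len(u))]@R
    return C+r*((z-C[2])/r[:,2])[:,None]
def rz(a): a=np.radians(a);return np.array([[np.cos(a),-np.sin(a),0],[np.sin(a),np.cos(a),0],[0,0,1]])
def standR(yaw):
    t=np.radians(25);return rz(yaw)@np.array([[np.cos(t),0,-np.sin(t)],[0,1,0],[np.sin(t),0,np.cos(t)]])
def fit(f,x0,px,c):
    r=least_squares(lambda p:(proj(f(p),c)-px).ravel(),x0,x_scale=[.01,.01,1]);return r.x,np.abs(r.fun).max()
E
python3 - <<'E'
from h import *; import pickle
im,d,c=pickle.load(open("top0.pkl","rb"))
o=lambda q:(np.array(q,float)+.5)/5-.5+np.array([155,125])
m=o([(258,352),(402,402),(385,455),(238,404)])
P=back(m,0.009,c);print(P, np.linalg.norm(np.diff(np.r_[P,P[:1]],axis=0),axis=1))
cen=P.mean(0);v=P[1]+P[2]-P[0]-P[3];print("mailer",cen,np.degrees(np.arctan2(v[1],v[0])))
R,_=cv2.Rodrigues(c["rvec"]);print("cam",-R.T@c["tvec"])
# stand
s=o([(85,58),(270,32),(113,240),(302,214)])
print(back(s[:2],.058,c),back(s[2:],.023,c))
L=np.array([[.1,.05,0],[.1,-.05,0],[0,.05,.01],[0,-.05,.01]])
f=lambda p:(L@standR(p[2]).T)+[p[0],p[1],.016]
x,e=fit(f,[.6,0,0],s,c);print("stand",x,e)
print(proj(f(x),c)-s)
# depth points
R3=standR(x[2])
for q in ([.03,0,0],[.08,0,0],[.05,.03,0],[.05,-.03,0]):
    p=R3@q+[x[0],x[1],.016]; u=proj([p],c)[0]; i=np.round(u).astype(int); dep=np.median(d[i[1]-1:i[1]+2,i[0]-1:i[0]+2]); print(p,u,dep,(R@p+c["tvec"])[2])
l=o([(75,383),(168,403)]);print("loupe",back(l,.012,c))
print("box",back([[250,246]],.018,c))
u=m.mean(0).astype(int);print("mailer depth",d[u[1],u[0]],(R@cen+c["tvec"])[2])
E
```

```text
[[ 0.42564042 -0.31180151  0.009     ]
 [ 0.40106055 -0.38799085  0.009     ]
 [ 0.37318729 -0.37999123  0.009     ]
 [ 0.39807506 -0.3023685   0.009     ]] [0.08005614 0.02899849 0.08151496 0.0291347 ]
mailer [ 0.39949083 -0.34553802  0.009     ] -107.82835770592898
cam [ 0.26234651 -0.47621708  1.29729617]
[[ 0.56918982 -0.22340994  0.058     ]
 [ 0.58453061 -0.31793521  0.058     ]] [[ 0.48102651 -0.23553982  0.023     ]
 [ 0.49678143 -0.33382307  0.023     ]]
stand [ 0.49001042 -0.2847492   9.19035321] 1.1319970241484043
[[-0.94448905 -0.91963777]
 [ 0.69197425 -1.13199702]
 [ 0.00310602  1.06962158]
 [ 0.24422728  0.98209338]]
[ 0.51685063 -0.28040667  0.02867855] [194.57673247 158.9945248 ] 1.2975706 1.2958441064160349
[ 0.56158431 -0.27316913  0.04980946] [191.29456879 140.20921075] 1.2796102 1.2807606053912244
[ 0.52995265 -0.24789676  0.03713091] [181.81768763 153.13102474] 1.2911847 1.2900809470763652
[ 0.53953555 -0.30712655  0.03713091] [204.73587533 149.93295824] 1.2896568 1.2895404649358562
loupe [[ 0.40684072 -0.21694889  0.012     ]
 [ 0.39745301 -0.26616517  0.012     ]]
box [[ 0.29557408 -0.43019553  0.018     ]]
mailer depth 1.300657 1.2985949784156208
```

```bash
python3 - <<'E'
from h import *; import pickle
im,d,c=pickle.load(open("top0.pkl","rb"))
o=lambda q:(np.array(q,float)+.5)/5-.5+np.array([155,125])
s=o([(85,58),(270,32),(113,240),(302,214)])
L=np.array([[.1,.05,0],[.1,-.05,0],[0,.05,0],[0,-.05,0]])
f=lambda p:(L@standR(p[2]).T)+[p[0],p[1],.016]
x,e=fit(f,[.6,0,0],s,c);print("stand",x,e)
print(proj(f(x),c)-s)
L=np.array([[-.006,.05,.01],[-.006,-.05,.01]])
print((proj(f(x),c)-[155,125]+.5)*5-.5)
E
```

```text
stand [ 0.48868367 -0.28414921  8.85286436] 1.008274680787821
[[-1.00827468 -0.55757267]
 [ 0.65922212 -0.54783831]
 [ 0.17853452  0.47019629]
 [ 0.1722544   0.63980711]]
[[113.65133929 258.32495478]
 [303.74728058 233.04017368]]
```

```bash
python3 - <<'E'
from h import *; import pickle
im,d,c=pickle.load(open("top0.pkl","rb"))
v,u=np.mgrid[0:384,0:512]
n=cv2.undistortPoints(np.c_[u.ravel(),v.ravel()].astype(float).reshape(-1,1,2),c["intrinsics"],c["dist_coeffs"]).reshape(-1,2)
R,_=cv2.Rodrigues(c["rvec"]);dd=d.ravel();ok=dd>0
P=((np.c_[n,np.ones(len(n))]*dd[:,None])-c["tvec"])@R
P=P[ok]
# height map 2cm
print("rows x from .7 down; cols y from -.1 to -.7")
print("      "+" ".join(f"{-y:4d}" for y in range(10,72,3)))
for x in np.arange(.70,.14,-.03):
    print(f"{x:.2f} "+" ".join((lambda q:f"{q.max()*1000:4.0f}" if len(q) else "   .")(P[(abs(P[:,0]-x)<.015)&(abs(P[:,1]+y/100)<.015)][:,2]) for y in range(10,72,3)))
E
```

```text
rows x from .7 down; cols y from -.1 to -.7
       -10  -13  -16  -19  -22  -25  -28  -31  -34  -37  -40  -43  -46  -49  -52  -55  -58  -61  -64  -67  -70
0.70  236  235  235  235  237  236  236  236  236  236  237  235    5    8    3    .    .    6   10    5    6
0.67  235  236  236  235  236  235  236  235  236  235  236  236    8    8    3    .    .    7    6   16   18
0.64  237  238  238  237  235  239  241  239  236  236  238  234   58   66    .    .    .   62    7   25   26
0.61  684  686  686  687  685  686  687  687  687  688  688  689  690  691  691  692  692  694  695  696  696
0.58    6    6    7    7   60   61   61   63    7    6    8    6  120  278  667  323  318  121  110   25  696
0.55    6    7    7    8   59   58   56   55   35    7    7    8  111  303  360  360  357  122  108   22   26
0.52    7    5    7    6   41   45   39   40   37    8    5    6  184  343  370  368  368  193  189   18   15
0.49    8    8    8    7   31   29   27   28   27    7    5    8  182  376  376  377  374  190  190    6    6
0.46    6    8    7    7    9   27    6    7    5    9   10    8 
[... 444 characters left out ...]
  413  411  414  410    5    6    8    9
0.31  185    6    7    6    6    6    7   13   13    6    9   26    7  396  401  406  410    5    7    6    6
0.28    7    5    6   14   14   15   19   20    8    8    8   26    7    6    6    6    7    5    6    7   11
0.25    6    7    6   11    7    7    7    4    7    6    8    6    8    5    6  645  643  639  602    6    6
0.22    7    5    4    5    4    4    3    4    4    5    4    7  615  636  646  646  643  638  621    . -757
0.19 -757 -760 -751 -754 -749 -755 -757 -757 -748 -758  647  656  658  658  655  651  645  640  634 -762    .
0.16    6    6    4 -665 -759 -758 -753  648  667  671  673  672  667  663  657  650  646  644  637    .    .
```

```bash
python3 -m pendant '[[9,-26.5,0,0,1],[9,-26.5,0,0,1],[9,-26.5,0,0,1],[9,-26.5,0,0,1],[9,-26.5,0,0,1]]' 20; python3 -m pendant '[[14.6,-12,0,0,1],[14.6,-12,0,0,1],[14.6,-12,0,0,1],[14.6,-12,0,0,1],[14.6,-12,0,0,1]]'
```

```text
clock: 0.6
tcp_pos: [0.2015, -0.4502, 0.2308]
ee_rot: [[0.946, 0.323, -0.0], [0.323, -0.946, 0.001], [-0.0, -0.001, -1.0]]
ft_force: [1.0, -0.7, 1.0]
gripper_width: 0.0854
clock: 1.1
tcp_pos: [0.2515, -0.3703, 0.231]
ee_rot: [[0.946, 0.323, -0.0], [0.323, -0.946, 0.001], [-0.0, -0.001, -1.0]]
ft_force: [-0.7, 0.3, 0.7]
gripper_width: 0.0854
```

```bash
python3 -m pendant '[[0,0,0,-1,1],[0,0,0,-1,1],[0,0,0,-1,1],[0,0,0,-1,1],[0,0,0,-1,1]]' >/dev/null; python3 -m pendant '[[0,0,0,-0.84,1],[0,0,0,-0.84,1],[18,35,0,0,1],[18,35,0,0,1],[18,35,0,0,1]]'
python3 - <<'E'
from station import manip, vision
import cv2,pickle
s=manip.observe();c=vision.calibration("wrist")
im,d=vision.snapshot("wrist"); cv2.imwrite("pics/w1.png",im[:,:,::-1]); pickle.dump((im,d,c,s),open("w1.pkl","wb"))
print(s['tcp_pos'],s['ee_rot'],s['joints'])
E
```

```text
clock: 2.1
tcp_pos: [0.3688, -0.3514, 0.2311]
ee_rot: [[0.305, 0.952, -0.0], [0.952, -0.305, 0.0], [0.0, -0.0, -1.0]]
ft_force: [-0.0, -0.1, 1.0]
gripper_width: 0.0853
[ 0.36880915 -0.35135735  0.23114311] [[ 3.05336554e-01  9.52244496e-01 -9.58591970e-05]
 [ 9.52244475e-01 -3.05336521e-01  2.60646828e-04]
 [ 2.18930193e-04 -1.70866395e-04 -9.99999961e-01]] [ 51.33525938   8.28336917 -12.58214351  95.93930918   1.84515164
  75.9942218   20.65471206]
```

View pics/w1.png

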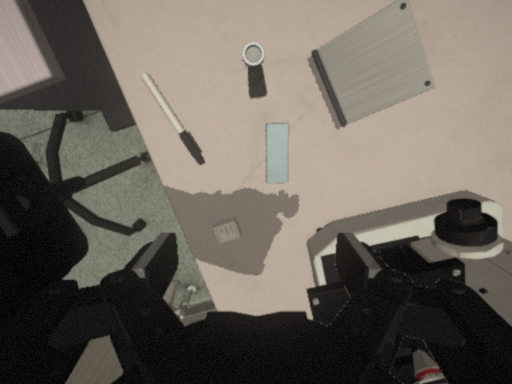

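The wrist view shows the pale-blue mailer at (277,153), with the loupe at (255,70), the stand at (370,65) and the cover box at (228,230). I'll enlarge it to refine the poses.

```bash
python3 - <<'E'
import cv2,pickle
im,d,c,s=pickle.load(open("w1.pkl","rb"))
g=cv2.resize(im[0:200,240:440],None,fx=3,fy=3,interpolation=cv2.INTER_CUBIC)
cv2.imwrite("pics/w1c.png",cv2.convertScaleAbs(g,alpha=1.3)[:,:,::-1])
E
```

```text
(no output)
```

View pics/w1c.png

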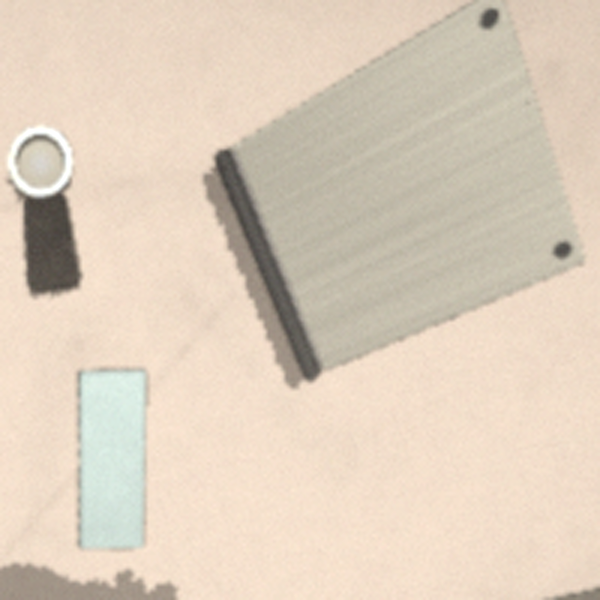

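```bash
python3 - <<'E'
from h import *; import pickle
im,d,c,s=pickle.load(open("w1.pkl","rb"))
o=lambda q:(np.array(q,float)+.5)/3-.5+np.array([240,0])
m=o([(79,370),(146,370),(145,548),(79,547)])
P=back(m,0.009,c);print(np.linalg.norm(np.diff(np.r_[P,P[:1]],axis=0),axis=1))
cen=P.mean(0);v=P[0]+P[1]-P[2]-P[3];print("mailer",cen,np.degrees(np.arctan2(v[1],v[0])))
R,_=cv2.Rodrigues(c["rvec"]);print("cam",-R.T@c["tvec"])
s_=o([(582,263),(232,150),(320,374)])
for z in (0,.01):
  L=np.array([[.1,-.05,0],[0,.05,z],[0,-.05,z]])
  f=lambda p:(L@standR(p[2]).T)+[p[0],p[1],.016]
  x,e=fit(f,[.49,-.28,9],s_,c);print("stand",z,x,e); print(proj(f(x),c)-s_)
  g=lambda L:(proj((np.array(L)@standR(x[2]).T)+[x[0],x[1],.016],c)-[240,0]+.5)*3-.5
  print(g([[.1,.05,0],[-.006,.05,.01],[-.006,-.05,.01],[0,.05,.01],[0,-.05,.01]]))
sp=manip=s; Rt=s['ee_rot'];print("tool shift mm",Rt.T@(np.r_[cen[:2],.0015]-s['tcp_pos'])*1000)
E
```

```text
[0.02977435 0.08170761 0.03118993 0.08119039]
mailer [ 0.40173909 -0.34495796  0.009     ] 73.31131578562874
cam [ 0.39060938 -0.28518523  0.37442148]
stand 0 [ 0.49086869 -0.28552328  9.32103229] 1.113267890015436
[[ 0.89908961  0.55669957]
 [-1.11326789 -0.47676932]
 [ 0.14259135  0.00306195]]
[[499.12227565 -13.30302262]
 [209.98836646 156.95982412]
 [304.43814119 385.14071636]
 [223.80112118 148.6601531 ]
 [318.12434349 379.51825118]]
stand 0.01 [ 0.49196293 -0.28503178  8.95414672] 1.7021185671136436
[[ 1.69990911  0.42421381]
 [-1.70211857 -1.35028692]
 [-0.11138647  1.29266135]]
[[503.53089789 -14.75463459]
 [213.00429797 154.19614716]
 [305.92805468 383.44427644]
 [226.8936443  145.94913924]
 [319.6658406  377.87798406]]
tool shift mm [ 16.098224    29.44262814 229.64161623]
```

```bash
python3 -m pendant '[[3.2,5.9,40,-0.02,1],[3.2,5.9,40,-0.02,1],[3.2,5.9,40,-0.02,1],[3.2,5.9,40,-0.02,1],[3.2,5.9,35,-0.02,1]]'
python3 - <<'E'
from station import manip, vision
import cv2,pickle
s=manip.observe();c=vision.calibration("wrist")
im,d=vision.snapshot("wrist"); cv2.imwrite("pics/w2.png",im[:,:,::-1]); pickle.dump((im,d,c,s),open("w2.pkl","wb"))
print(s['tcp_pos'],s['ee_rot'])
E
```

```text
clock: 2.65
tcp_pos: [0.4002, -0.3446, 0.034]
ee_rot: [[0.291, 0.957, -0.001], [0.957, -0.291, 0.001], [0.001, -0.001, -1.0]]
ft_force: [0.8, 0.1, 0.5]
gripper_width: 0.0854
[ 0.40020494 -0.34458784  0.03401675] [[ 2.90818786e-01  9.56777413e-01 -1.18976314e-03]
 [ 9.56777857e-01 -2.90817495e-01  1.14742221e-03]
 [ 7.51823719e-04 -1.47203097e-03 -9.99998634e-01]]
```

View pics/w2.png

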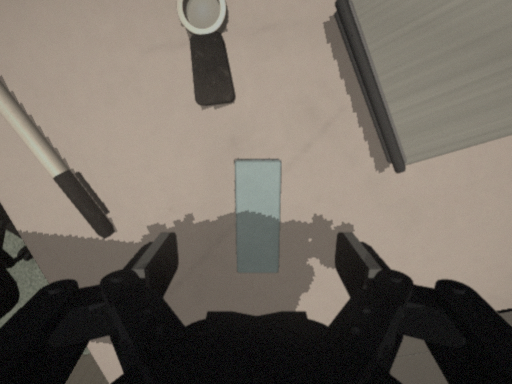

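The mailer lies midway between the fingers, with its corners at (235,159), (281,159), (279,272) and (237,272). I'll descend and close.

```bash
python3 -m pendant '[[0,0,12,0,1],[0,0,12,0,0.6],[0,0,8,0,0.6],[0,0,0,0,0.5],[0,0,0,0,0.5]]' 30; python3 -m pendant '[[0,0,0,0,0.2],[0,0,0,0,0],[0,0,0,0,0],[0,0,0,0,0],[0,0,0,0,0]]' 30
python3 - <<'E'
from station import manip, vision
import cv2,pickle
s=manip.observe();c=vision.calibration("wrist")
im,d=vision.snapshot("wrist"); cv2.imwrite("pics/w3.png",im[:,:,::-1]); pickle.dump((im,d,c,s),open("w3.pkl","wb"))
E
```

```text
clock: 3.2
tcp_pos: [0.401, -0.3458, 0.0051]
ee_rot: [[0.291, 0.957, 0.001], [0.957, -0.291, -0.001], [-0.0, 0.001, -1.0]]
ft_force: [0.3, -0.3, 0.7]
gripper_width: 0.0428
clock: 3.7
tcp_pos: [0.4013, -0.3458, 0.0054]
ee_rot: [[0.291, 0.957, 0.001], [0.957, -0.291, -0.001], [-0.001, 0.002, -1.0]]
ft_force: [-1.8, 1.5, 7.0]
gripper_width: 0.0286
```

View pics/w3.png

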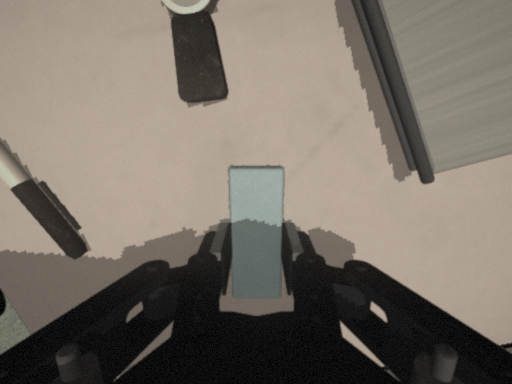

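```bash
python3 -m pendant '[[0,0,-10,0,0],[0,0,-20,0,0],[0,0,-30,0,0],[0,0,-30,0,0],[0,0,-30,0,0]]' 
python3 - <<'E'
from station import manip, vision
import cv2,pickle
s=manip.observe();c=vision.calibration("wrist")
im,d=vision.snapshot("wrist"); pickle.dump((im,d,c,s),open("w4.pkl","wb"))
s2,d2=vision.snapshot("scene")
g=cv2.resize(s2[120:260,150:310],None,fx=3,fy=3,interpolation=cv2.INTER_CUBIC)
import numpy as np
cv2.imwrite("pics/w4.png",im[:,:,::-1]);cv2.imwrite("pics/s4.png",g[:,:,::-1])
E
```

```text
clock: 4.25
tcp_pos: [0.4007, -0.3451, 0.1262]
ee_rot: [[0.291, 0.957, 0.0], [0.957, -0.291, -0.0], [0.0, 0.0, -1.0]]
ft_force: [-0.1, 0.2, -1.0]
gripper_width: 0.0286
```

View pics/w4.png

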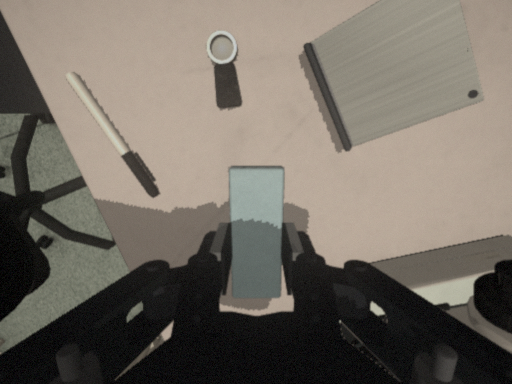

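View pics/s4.png

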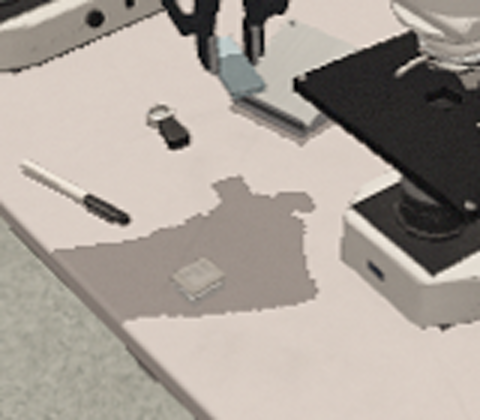

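Grasp confirmed: the mailer is level and lifted, and it looks the same in the wrist view as it did on the table. Next I move over the stand and spin.

```bash
python3 -m pendant '[[20.1,20.6,0,0,0],[20.1,20.6,0,0,0],[20.1,20.6,0,0,0],[20.1,20.6,0,0,0],[20.1,20.6,0,0,0]]'; python3 -m pendant '[[0,0,0,0.8,0],[0,0,0,0.8,0],[0,0,0,0.8,0],[0,0,0,0.8,0],[0,0,0,0.8,0]]' >/dev/null;python3 -m pendant '[[0,0,0,0.8,0],[0,0,0,0.8,0],[0,0,0,0.8,0],[0,0,0,0.8,0],[0,0,0,0.8,0]]'
python3 - <<'E'
from station import manip, vision
import cv2,pickle
s=manip.observe();c=vision.calibration("wrist");print(s['joints'])
im,d=vision.snapshot("wrist"); pickle.dump((im,d,c,s),open("w5.pkl","wb"))
cv2.imwrite("pics/w5.png",im[:,:,::-1])
E
```

```text
clock: 4.85
tcp_pos: [0.5292, -0.2784, 0.1242]
ee_rot: [[0.291, 0.957, -0.0], [0.957, -0.291, 0.0], [0.0, -0.0, -1.0]]
ft_force: [0.6, -1.0, -0.5]
gripper_width: 0.0285
clock: 5.85
tcp_pos: [0.5283, -0.2788, 0.1242]
ee_rot: [[0.988, 0.153, -0.0], [0.153, -0.988, 0.0], [-0.0, -0.001, -1.0]]
ft_force: [-0.3, -0.3, -0.4]
gripper_width: 0.029
[ 28.86340815  22.86714087  -5.29497029  91.23732268   2.23421149
  66.03282427 -58.09924075]
```

View pics/w5.png

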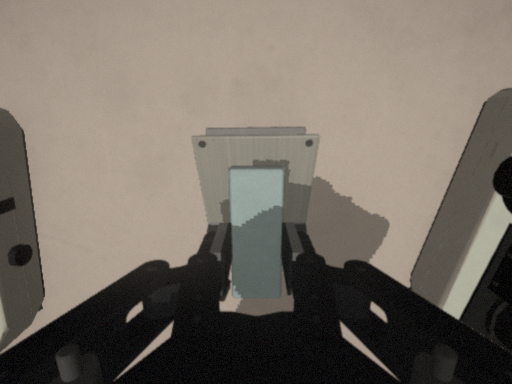

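```bash
python3 - <<'E'
from h import *; import pickle
im,d,c,s=pickle.load(open("w5.pkl","rb"))
P=back([(193,137),(319,136)],.0583,c);print(P,np.linalg.norm(P[0]-P[1]))
v=P[0]-P[1];print("yaw",np.degrees(np.arctan2(v[1],v[0]))-90)
R=s['ee_rot'];L=(P-s['tcp_pos'])@R*1000;print("in tool mm",L,"foot horiz x",L[:,0]-90.6)
# mailer top face corners in tool frame
for dz in (.0035,):
  M=back([(230,167),(284,167),(281,298),(232,298)],s['tcp_pos'][2]+dz,c);print((M-s['tcp_pos'])@R*1000)
E
```

```text
[[ 0.5725496  -0.22280107  0.0583    ]
 [ 0.58828567 -0.3189537   0.0583    ]] 0.09743177854897792
yaw 9.294468068104948
in tool mm [[ 52.35058453 -48.5347331   65.85646843]
 [ 53.14477582  48.89379542  65.80584799]] foot horiz x [-38.24941547 -37.45522418]
[[ 42.53353997 -13.5895447   -3.50839494]
 [ 42.54598767  15.2047716   -3.52327491]
 [-39.77554815  15.746739    -3.49372042]
 [-39.80319715 -14.56264592  -3.47805224]]
```

```bash
python3 -m pendant '[[0,0,15,-0.05,0],[0,0,20,0,0],[0,0,15,0,0],[0,0,8,0,0],[0,0,3,0,0]]' 20; python3 -m pendant '[[0,0,2,0,0],[0,0,2,0,0],[0,0,2,0,0],[0,0,2,0,0],[0,0,2,0,0]]'
```

```text
clock: 6.4
tcp_pos: [0.5278, -0.2787, 0.0617]
ee_rot: [[0.986, 0.166, -0.002], [0.166, -0.986, 0.001], [-0.002, -0.002, -1.0]]
ft_force: [-0.9, 0.5, -0.1]
gripper_width: 0.0287
clock: 6.9
tcp_pos: [0.5286, -0.2795, 0.054]
ee_rot: [[0.986, 0.164, 0.001], [0.164, -0.986, -0.001], [0.0, 0.001, -1.0]]
ft_force: [-3.8, 0.8, 4.8]
gripper_width: 0.0282
```

```bash
python3 -m pendant '[[0,0,1.5,0,0],[0,0,1.5,0,0],[0,0,1,0,0],[0,0,1,0,0],[0,0,0,0,0]]'
python3 - <<'E'
from station import manip, vision
import cv2,pickle
s=manip.observe();c=vision.calibration("wrist")
im,d=vision.snapshot("wrist"); pickle.dump((im,d,c,s),open("w6.pkl","wb"))
cv2.imwrite("pics/w6.png",im[:,:,::-1])
s2,d2=vision.snapshot("scene")
cv2.imwrite("pics/s6.png",cv2.resize(s2[100:220,170:330],None,fx=5,fy=5,interpolation=cv2.INTER_CUBIC)[:,:,::-1])
E
```

```text
clock: 7.4
tcp_pos: [0.5283, -0.2796, 0.0488]
ee_rot: [[0.986, 0.164, -0.0], [0.164, -0.986, -0.001], [-0.0, 0.001, -1.0]]
ft_force: [-4.1, 0.3, 5.5]
gripper_width: 0.0285
```

View pics/w6.png

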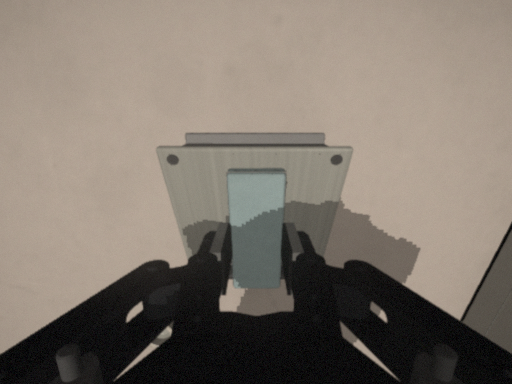

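View pics/s6.png

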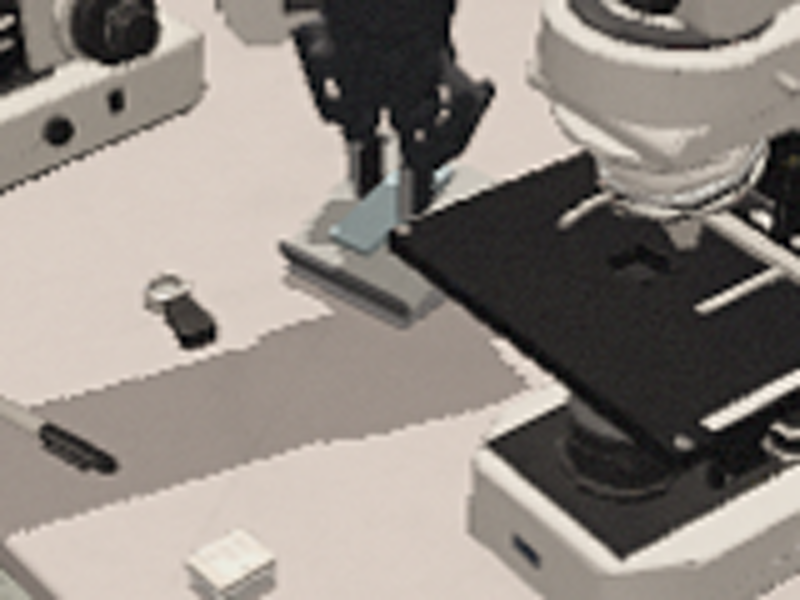

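The wrist view shows the mailer at (257,228) pitching up in the grip, with its top end at row 170. The top edge of the stand runs from (158,148) to (351,148), so the mailer is centred. Force is about 5.5 N. I'll keep lowering.

```bash
python3 -m pendant '[[0,0,1,0,0],[0,0,1,0,0],[0,0,1,0,0],[0,0,1,0,0],[0,0,0,0,0]]'; python3 -m pendant '[[0,0,1,0,0],[0,0,0.5,0,0],[0,0,0.5,0,0],[0,0,0,0,0],[0,0,0,0,0]]'
python3 - <<'E'
from station import manip, vision
import cv2,pickle
im,d=vision.snapshot("wrist")
cv2.imwrite("pics/w7.png",im[:,:,::-1])
s2,d2=vision.snapshot("scene")
cv2.imwrite("pics/s7.png",cv2.resize(s2[100:220,170:330],None,fx=5,fy=5,interpolation=cv2.INTER_CUBIC)[:,:,::-1])
E
```

```text
clock: 8.0
tcp_pos: [0.5284, -0.2796, 0.0448]
ee_rot: [[0.986, 0.164, 0.0], [0.164, -0.986, -0.001], [0.0, 0.001, -1.0]]
ft_force: [-2.8, -0.9, 5.1]
gripper_width: 0.0287
clock: 8.5
tcp_pos: [0.5286, -0.2795, 0.0427]
ee_rot: [[0.986, 0.164, 0.0], [0.164, -0.986, -0.0], [0.0, 0.001, -1.0]]
ft_force: [-3.4, -0.9, 5.0]
gripper_width: 0.0288
```

View pics/w7.png

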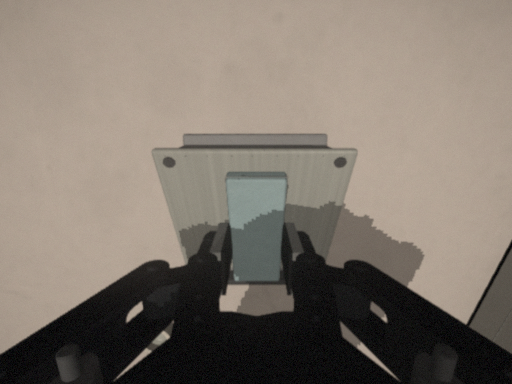

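View pics/s7.png

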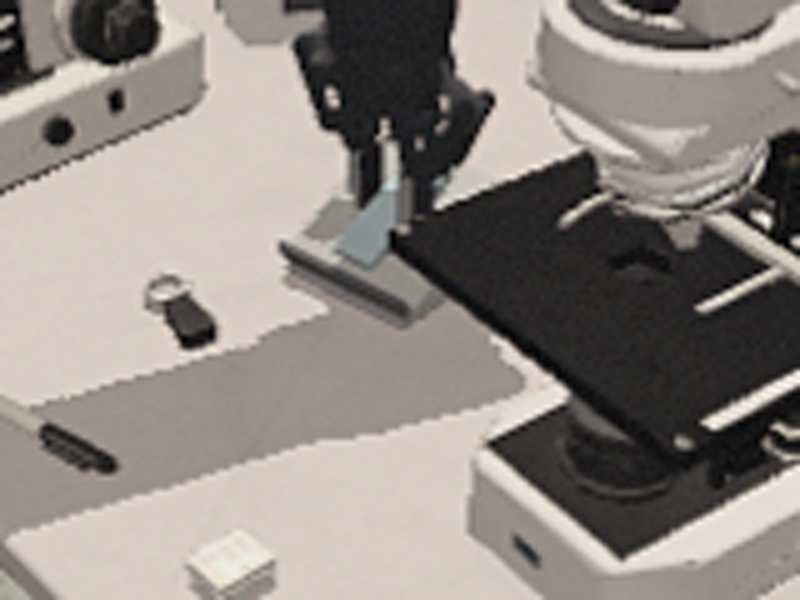

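```bash
python3 -m pendant '[[0,0,0.8,0,0],[0,0,0.7,0,0],[0,0,0.5,0,0],[0,0,0,0,0],[0,0,0,0,0]]'; python3 -m pendant '[[0,0,0,0,0.36],[0,0,0,0,0.42],[0,0,0,0,0.5],[0,0,0,0,0.5],[0,0,0,0,0.5]]'
python3 - <<'E'
from station import manip, vision
import cv2,pickle
im,d=vision.snapshot("wrist")
cv2.imwrite("pics/w8.png",im[:,:,::-1])
E
```

```text
clock: 9.1
tcp_pos: [0.5287, -0.2794, 0.0406]
ee_rot: [[0.986, 0.165, 0.001], [0.165, -0.986, -0.0], [0.0, 0.0, -1.0]]
ft_force: [-3.3, -0.9, 4.7]
gripper_width: 0.0283
clock: 9.6
tcp_pos: [0.5286, -0.2789, 0.0402]
ee_rot: [[0.986, 0.165, 0.0], [0.165, -0.986, 0.0], [0.0, -0.0, -1.0]]
ft_force: [-0.2, -0.7, -0.8]
gripper_width: 0.0429
```

View pics/w8.png

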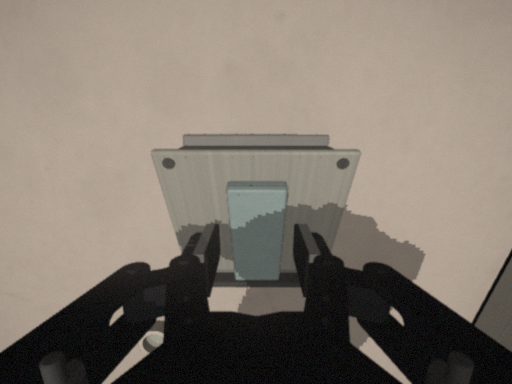

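The mailer is released. It has slid down and its lower end meets the dark ledge at about row 280. I'll retract and check.

```bash
python3 -m pendant '[[0,0,-5,0,0.55],[0,0,-20,0,0.6],[0,0,-30,0,0.6],[0,0,-35,0,0.6],[0,0,-35,0,0.6]]'; python3 -m pendant '[[-20,0,0,0,0.6],[-20,0,0,0,0.6],[-20,0,0,0,0.6],[-10,0,0,0,0.6],[0,0,0,0,0.6]]'
python3 - <<'E'
from station import manip, vision
import cv2,pickle
s=manip.observe();c=vision.calibration("wrist")
im,d=vision.snapshot("wrist"); pickle.dump((im,d,c,s),open("w9.pkl","wb"))
cv2.imwrite("pics/w9.png",im[:,:,::-1])
t,d=vision.snapshot("top");cv2.imwrite("pics/t9.png",cv2.resize(t[130:270,140:280],None,fx=4,fy=4,interpolation=cv2.INTER_CUBIC)[:,:,::-1])
E
```

```text
clock: 10.15
tcp_pos: [0.5283, -0.279, 0.1669]
ee_rot: [[0.986, 0.165, -0.0], [0.165, -0.986, 0.0], [-0.0, -0.0, -1.0]]
ft_force: [1.2, -1.0, 0.2]
gripper_width: 0.0513
clock: 10.65
tcp_pos: [0.4585, -0.2914, 0.1658]
ee_rot: [[0.987, 0.163, 0.0], [0.163, -0.987, -0.001], [0.0, 0.001, -1.0]]
ft_force: [0.1, -0.0, -0.4]
gripper_width: 0.0514
```

View pics/w9.png

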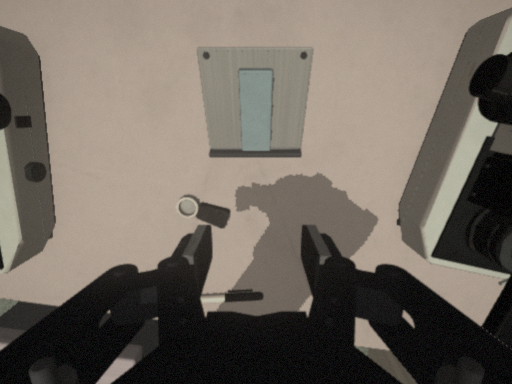

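View pics/t9.png

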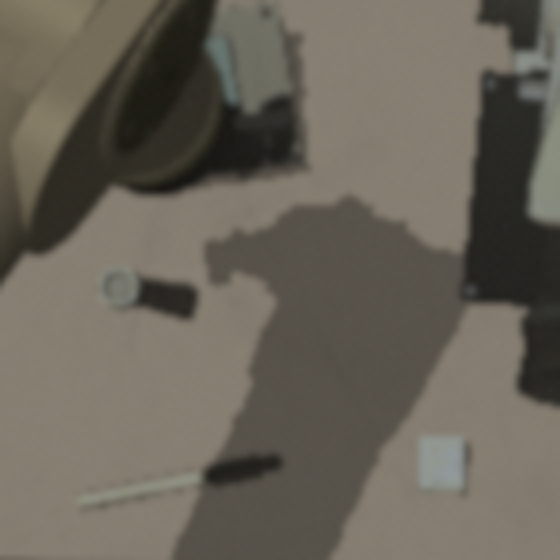

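Wrist view: the mailer spans (240–273, 68–152), centred on a face that spans columns 198–312, and its foot is on the ledge. I'll check the numbers.

```bash
python3 - <<'E'
from h import *; import pickle
im,d,c,s=pickle.load(open("w9.pkl","rb"))
cv2.imwrite("pics/w9c.png",cv2.resize(im[35:170,185:325],None,fx=4,fy=4,interpolation=cv2.INTER_CUBIC)[:,:,::-1])
x=[.4905,-.285,9.2];L=np.array([[.082,.015,.009],[.082,-.015,.009],[0,.015,.009],[0,-.015,.009],[.1,.05,0],[.1,-.05,0],[0,.05,0],[0,-.05,0]])
f=lambda p:(L@standR(p[2]).T)+[p[0],p[1],.016]
print((proj(f(x),c)-[185,35]+.5)*4-.5)
E
```

```text
[[211.6479192  156.4682818 ]
 [349.52283767 156.97416022]
 [224.68444135 474.35540845]
 [336.63205019 474.72677824]
 [ 45.92778464  54.24488857]
 [515.52450122  56.02058228]
 [ 98.56314228 455.77753375]
 [463.01779315 456.9939387 ]]
```

View pics/w9c.png

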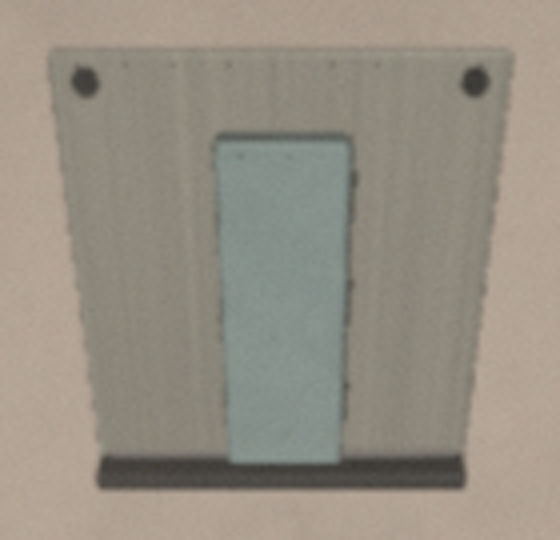

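The centring is good. In the model, though, the mailer edge sits about 2 mm off from the ledge, which is within calibration error. I'll look closer to confirm it is touching.

```bash
python3 -m pendant '[[0,0,15,0,0.6],[0,0,15,0,0.6],[0,0,15,0,0.6],[0,0,15,0,0.6],[0,0,0,0,0.6]]'
python3 - <<'E'
from station import manip, vision
from h import *
import cv2,pickle
s=manip.observe();c=vision.calibration("wrist")
im,d=vision.snapshot("wrist"); pickle.dump((im,d,c,s),open("w10.pkl","wb"))
cv2.imwrite("pics/w10.png",im[:,:,::-1])
R,_=cv2.Rodrigues(c["rvec"]);print("cam",-R.T@c["tvec"])
cv2.imwrite("pics/w10c.png",cv2.convertScaleAbs(cv2.resize(im[70:190,180:330],None,fx=5,fy=5,interpolation=cv2.INTER_CUBIC),alpha=1.5)[:,:,::-1])
E
```

```text
clock: 11.25
tcp_pos: [0.4593, -0.2892, 0.1031]
ee_rot: [[0.986, 0.166, -0.003], [0.166, -0.986, 0.002], [-0.003, -0.003, -1.0]]
ft_force: [0.2, 0.3, -0.4]
gripper_width: 0.0512
cam [ 0.52912452 -0.27824967  0.24615965]
```

View pics/w10c.png

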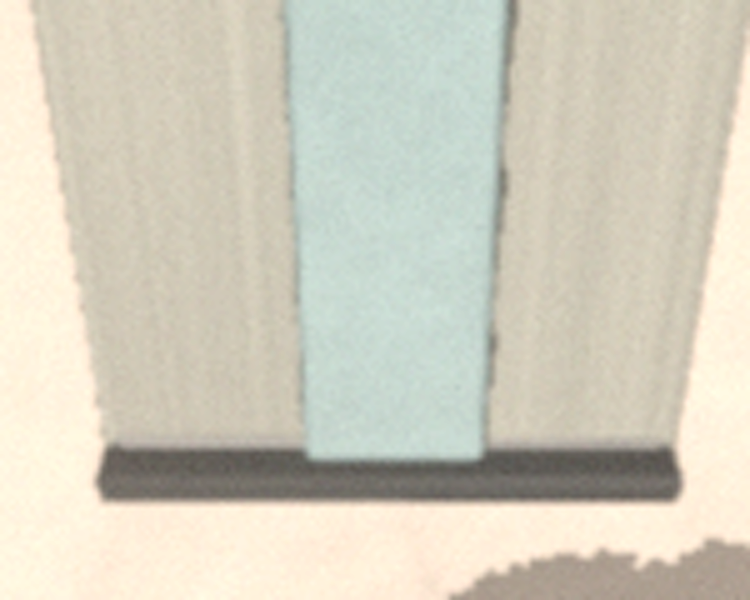

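```bash
python3 - <<'E'
from h import *; import pickle
im,d,c,s=pickle.load(open("w10.pkl","rb"))
o=lambda q:(np.array(q,float)+.5)/5-.5+np.array([180,70])
px=o([(105,446),(677,446),(100,498),(681,498)])
L=np.array([[0,.05,0],[0,-.05,0],[-.006,.05,.010],[-.006,-.05,.010]])
f=lambda p,L=L:(L@standR(p[2]).T)+[p[0],p[1],.016]
x,e=fit(f,[.49,-.285,9],px,c);print(x,e)
g=lambda M:((proj(f(x,np.array(M)),c)-[180,70])+.5)*5-.5
print(g(L));print("inner top",g([[0,.05,.01],[0,-.05,.01]]))
for gap in (0,.001,.002,.003):print(gap,g([[gap,.015,.009],[gap,-.015,.009],[gap+.082,.015,.009],[gap+.082,-.015,.009]]).round(0).tolist())
# depth profile along centre line in the stand frame
R,_=cv2.Rodrigues(c["rvec"])
for col in (258,259):
  for row in range(152,172):
    u=cv2.undistortPoints(np.array([[[col,row]]],float),c["intrinsics"],c["dist_coeffs"])[0,0]
    p=R.T@(np.r_[u,1]*d[row,col]-c["tvec"]); q=standR(x[2]).T@(p-[x[0],x[1],.016]); print(col,row,im[row,col],(q*1000).round(1))
E
python3 - <<'E'
import cv2
im=cv2.imread("pics/w10.png");cv2.imwrite("pics/w10d.png",cv2.resize(im[145:175,225:290],None,fx=12,fy=12,interpolation=cv2.INTER_NEAREST))
cv2.imwrite("pics/w10e.png",im)
E
```

```text
[ 0.49164295 -0.28519709  9.61242102] 1.0519632869081477
[[103.48807674 440.92387793]
 [677.9682889  440.93557953]
 [ 98.99857144 503.16081525]
 [682.52818879 503.25981643]]
inner top [[ 93.94608589 474.67951476]
 [687.73891029 474.73970546]]
0 [[302.0, 471.0], [479.0, 471.0], [275.0, -49.0], [509.0, -49.0]]
0.001 [[302.0, 466.0], [480.0, 466.0], [275.0, -57.0], [509.0, -58.0]]
0.002 [[301.0, 461.0], [480.0, 462.0], [274.0, -66.0], [510.0, -66.0]]
0.003 [[301.0, 457.0], [480.0, 457.0], [274.0, -74.0], [510.0, -75.0]]
258 152 [132 142 137] [12.2 -0.2  9.5]
258 153 [133 143 136] [11.2 -0.2  9.6]
258 154 [133 144 138] [10.6 -0.2 10.1]
258 155 [130 142 137] [ 9.4 -0.2  9.8]
258 156 [132 143 137] [ 8.9 -0.2 10.4]
258 157 [134 144 138] [ 7.1 -0.2  9.2]
258 158 [134 145 139] [ 7.2 -0.2 10.9]
258 159 [132 144 138] [ 6.  -0.2 10.5]
258 160 [134 144 139] [ 4.8 -0.2 10.3]
258 161 [113 123 117] [ 3.5 -0.2  9.8]
258 162 [81 84 79] [ 2.7 -0.2 10.1]
258 163 [67 67 63] [-0.1 -0.2  7.6]
258 164 [64 63 56] [-1.1 -0.2  7.7]
258 165 [72 70 65] [-1.  -0.2  9.3]
258 166 [76 75 70] [-2.2 -0.2  9.1]
258 167
[... 240 characters left out ...]
7] [11.5 -1.   9.9]
259 154 [133 143 138] [10.7 -1.  10.2]
259 155 [135 145 140] [ 9.4 -1.   9.6]
259 156 [132 142 137] [ 8.4 -1.   9.8]
259 157 [134 146 140] [ 8.1 -1.  10.7]
259 158 [133 145 139] [ 6.  -1.   9.1]
259 159 [136 147 142] [ 5.1 -1.   9.2]
259 160 [129 142 136] [ 4.9 -1.  10.3]
259 161 [115 123 120] [ 4.  -1.  10.5]
259 162 [82 87 83] [ 1.7 -1.1  8.7]
259 163 [62 62 57] [-0.5 -1.1  7.1]
259 164 [67 63 60] [ 0.4 -1.1  9.8]
259 165 [72 68 65] [-1.2 -1.1  9. ]
259 166 [81 77 72] [-1.  -1.1 10.8]
259 167 [79 77 73] [-1.9 -1.1 10.9]
259 168 [72 70 67] [-2.8 -1.1 11.1]
259 169 [86 83 77] [-3.7 -1.1 11.3]
259 170 [132 122 113] [-4.7 -1.1 11.4]
259 171 [171 156 143] [-20.3  -1.3  -7.7]
```

View pics/w10d.png

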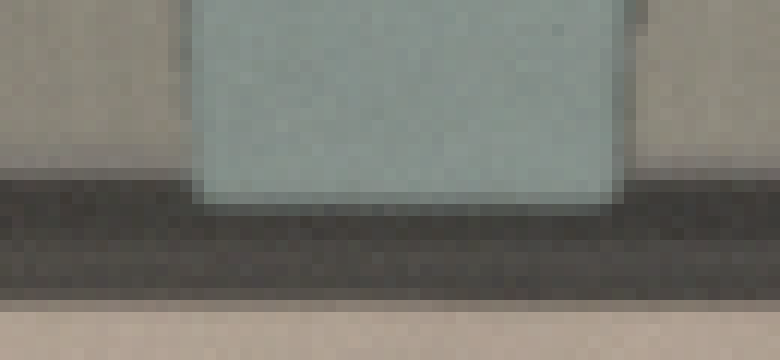

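A gap of 0 to 2 mm cannot be settled from this uphill view. I'll back the camera off so it looks along the face normal, where a gap would be visible.

```bash
python3 -m pendant '[[-29,0,0,0,0.6],[-29,0,0,0,0.6],[-29,0,0,0,0.6],[-29,0,0,0,0.6],[-29,0,0,0,0.6]]'
python3 -m pendant '[[0,0,0,0,0.6],[0,0,0,0,0.6],[0,0,0,0,0.6],[0,0,0,0,0.6],[0,0,0,0,0.6]]'
python3 - <<'E'
from station import manip, vision
from h import *
import cv2,pickle
s=manip.observe();c=vision.calibration("wrist")
im,d=vision.snapshot("wrist"); pickle.dump((im,d,c,s),open("w11.pkl","wb"))
R,_=cv2.Rodrigues(c["rvec"]);print("cam",-R.T@c["tvec"])
u=proj([[.4905,-.285,.016]],c)[0];print(u);a,b=int(u[0]),int(u[1])
L=np.array([[0,0,0],[0,0,.01],[-.006,0,.01],[-.006,0,.0],[0,0,.009],[.082,0,.009],[.1,0,0]])
print(proj((L@standR(9.3).T)+[.4905,-.285,.016],c))
cv2.imwrite("pics/w11.png",im[:,:,::-1])
r0=max(0,b-65)
cv2.imwrite("pics/w11c.png",cv2.convertScaleAbs(cv2.resize(im[r0:r0+90,a-60:a+60],None,fx=6,fy=6,interpolation=cv2.INTER_CUBIC),alpha=1.4)[:,:,::-1]);print(r0,a-60)
E
```

```text
clock: 11.8
tcp_pos: [0.3165, -0.315, 0.1065]
ee_rot: [[0.986, 0.165, 0.002], [0.165, -0.986, -0.001], [0.002, 0.001, -1.0]]
ft_force: [0.6, -0.9, 0.3]
gripper_width: 0.0512
clock: 12.3
tcp_pos: [0.3173, -0.3143, 0.1053]
ee_rot: [[0.986, 0.166, 0.0], [0.166, -0.986, 0.0], [0.0, -0.0, -1.0]]
ft_force: [0.3, -0.3, -0.2]
gripper_width: 0.0514
cam [ 0.38666206 -0.30294908  0.24861637]
[255.69927317 -36.52678814]
[[ 255.69927317  -36.52678814]
 [ 255.64691106  -36.32287414]
 [ 255.62199923  -25.40796652]
 [ 255.67427868  -26.02302284]
 [ 255.6523367   -36.34400328]
 [ 256.13808924 -247.64888726]
 [ 256.33732516 -303.78776062]]
0 195
```

View pics/w11c.png

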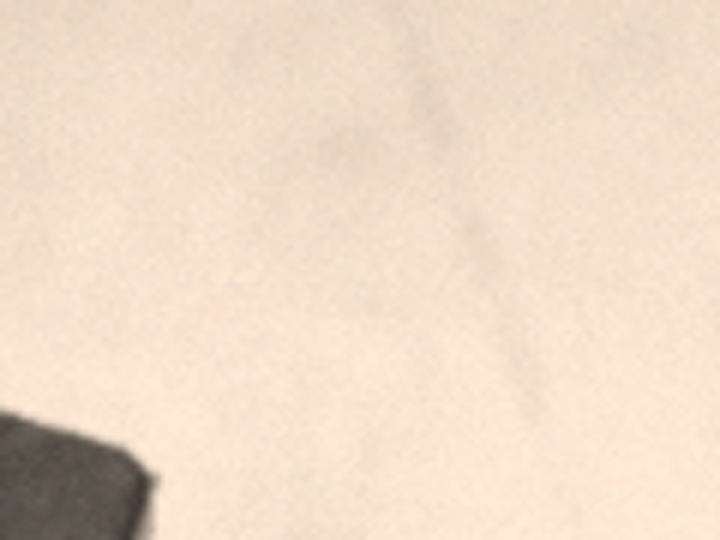

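View pics/w11.png

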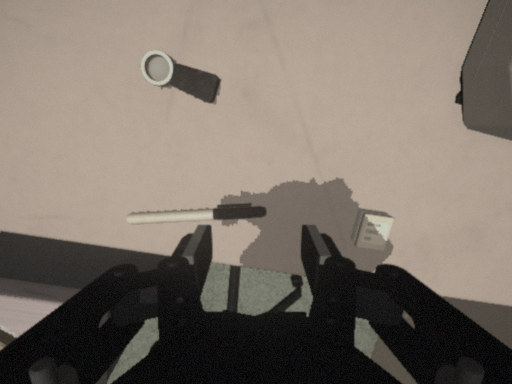

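```bash
python3 -m pendant '[[5,0,0,0,0.6],[8,0,0,0,0.6],[8,0,0,0,0.6],[7,0,0,0,0.6],[0,0,0,0,0.6]]'
python3 - <<'E'
from station import manip, vision
from h import *
import cv2,pickle
s=manip.observe();c=vision.calibration("wrist")
im,d=vision.snapshot("wrist"); pickle.dump((im,d,c,s),open("w12.pkl","wb"))
L=np.array([[0,0,0],[0,0,.01],[-.006,0,.01],[0,0,.009]])
print(proj((L@standR(9.3).T)+[.4905,-.285,.016],c))
cv2.imwrite("pics/w12c.png",cv2.convertScaleAbs(cv2.resize(im[0:50,190:320],None,fx=6,fy=6,interpolation=cv2.INTER_CUBIC),alpha=1.4)[:,:,::-1])
E
```

```text
clock: 12.85
tcp_pos: [0.3455, -0.3094, 0.1053]
ee_rot: [[0.986, 0.167, 0.0], [0.167, -0.986, 0.0], [0.0, -0.0, -1.0]]
ft_force: [0.4, 0.2, 0.3]
gripper_width: 0.0511
[[255.93259609   8.23009397]
 [255.88873629  10.15624223]
 [255.85713125  19.73728366]
 [255.89327469   9.95693196]]
```

View pics/w12c.png

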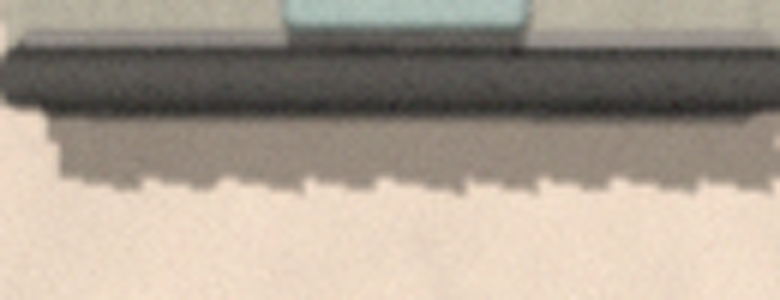

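The view along the normal does show a gap. The mailer's lower edge is at crop row 27 and the ledge starts at row 47, which is about 2 mm. I'll re-grip lightly and slide it down the slope; the force should show when it seats.

```bash
python3 -m pendant '[[37,0,0,0,0.6],[37,0,0,0,0.6],[37,0,0,0,0.6],[37,0,0,0,0.6],[37,0,0,-0.04,0.6]]'; python3 -m pendant '[[0,0,0,0,0.6],[0,0,20,0,0.6],[0,0,20,0,0.6],[0,0,15,0,0.6],[0,0,7,0,0.6]]'
python3 - <<'E'
from station import manip, vision
import cv2
im,d=vision.snapshot("wrist");cv2.imwrite("pics/w13.png",im[:,:,::-1]);print(manip.observe()['tcp_pos'])
E
```

```text
clock: 13.4
tcp_pos: [0.5276, -0.2794, 0.1052]
ee_rot: [[0.986, 0.17, -0.0], [0.17, -0.986, -0.0], [-0.0, 0.0, -1.0]]
ft_force: [0.6, -0.3, 0.0]
gripper_width: 0.051
clock: 13.9
tcp_pos: [0.5252, -0.2793, 0.0416]
ee_rot: [[0.985, 0.17, -0.003], [0.17, -0.985, 0.001], [-0.002, -0.001, -1.0]]
ft_force: [-0.2, -1.5, -0.2]
gripper_width: 0.051
[ 0.52513096 -0.27917997  0.04115014]
```

View pics/w13.png

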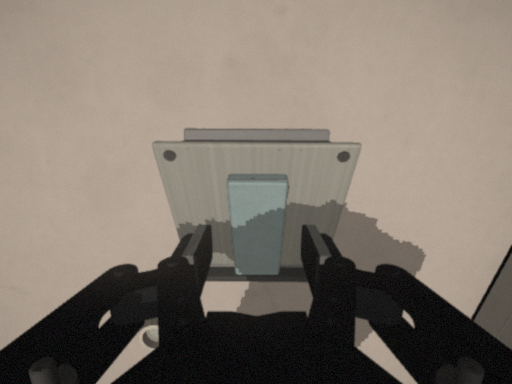

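```bash
python3 -m pendant '[[0,0,0,0,0.4],[0,0,0,0,0.2],[0,0,0,0,0],[0,0,0,0,0],[0,0,0,0,0]]' 20; python3 -m pendant '[[-0.9,0,0.4,0,0],[-0.9,0,0.4,0,0],[0,0,0,0,0],[0,0,0,0,0],[0,0,0,0,0]]'
```

```text
clock: 14.45
tcp_pos: [0.5272, -0.2798, 0.0443]
ee_rot: [[0.985, 0.17, 0.002], [0.17, -0.985, -0.001], [0.001, 0.001, -1.0]]
ft_force: [0.4, -0.8, 3.6]
gripper_width: 0.0271
clock: 14.95
tcp_pos: [0.5262, -0.2799, 0.0438]
ee_rot: [[0.985, 0.171, 0.003], [0.171, -0.985, -0.001], [0.003, 0.001, -1.0]]
ft_force: [1.4, -0.5, 6.7]
gripper_width: 0.027
```

```bash
python3 -m pendant '[[-0.9,0,0.4,0,0],[-0.9,0,0.4,0,0],[0,0,0,0,0],[0,0,0,0,0],[0,0,0,0,0]]';python3 - <<'E'
from station import manip, vision
import cv2
im,d=vision.snapshot("wrist");cv2.imwrite("pics/w14.png",im[:,:,::-1]);print(manip.observe()['tcp_pos'])
E
```

```text
clock: 15.45
tcp_pos: [0.525, -0.2802, 0.0434]
ee_rot: [[0.985, 0.171, 0.004], [0.171, -0.985, -0.001], [0.004, 0.002, -1.0]]
ft_force: [0.9, 0.4, 7.4]
gripper_width: 0.0272
[ 0.5249791  -0.28018715  0.04339614]
```

View pics/w14.png

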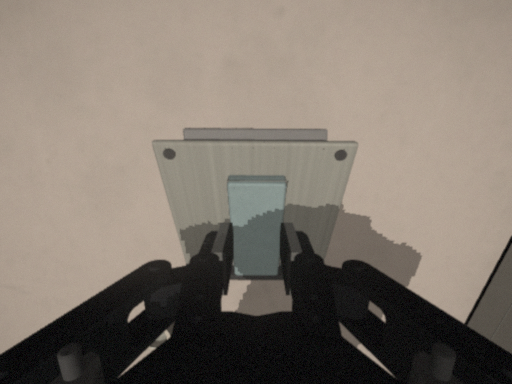

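```bash
python3 -m pendant '[[-1,0,0.2,0,0],[-1,0,0.2,0,0],[0,0,0,0,0],[0,0,0,0,0],[0,0,0,0,0]]';python3 - <<'E'
from station import manip, vision
import cv2
im,d=vision.snapshot("wrist");cv2.imwrite("pics/w15.png",cv2.resize(im[110:300,140:370],None,fx=3,fy=3,interpolation=cv2.INTER_CUBIC)[:,:,::-1]);s=manip.observe();print(s['tcp_pos'],s['ft_force'])
E
```

```text
clock: 16.0
tcp_pos: [0.5247, -0.2803, 0.0434]
ee_rot: [[0.985, 0.172, 0.007], [0.172, -0.985, -0.001], [0.007, 0.003, -1.0]]
ft_force: [6.7, 0.1, 5.5]
gripper_width: 0.0271
[ 0.52463366 -0.28025077  0.04341212] [6.51611696 1.42164691 5.9377894 ]
```

View pics/w15.png

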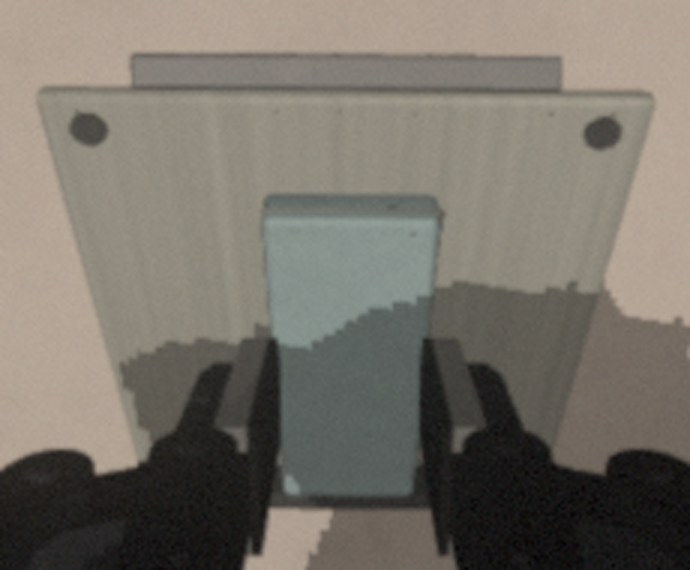

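The force along x rose from 0.9 to 6.5 N while the tool hardly advanced, so the mailer is against the ledge. I'll release it there, retract and re-check from the low side.

```bash
python3 -m pendant '[[0,0,0,0,0.36],[0,0,0,0,0.45],[0,0,0,0,0.6],[0,0,0,0,0.6],[0,0,-2,0,0.6]]'; python3 -m pendant '[[0,0,-10,0,0.6],[0,0,-15,0,0.6],[0,0,-20,0,0.6],[0,0,-20,0,0.6],[0,0,0,0,0.6]]';python3 -m pendant '[[-36,0,0,0,0.6],[-36,0,0,0,0.6],[-36,0,0,0,0.6],[-36,0,0,0,0.6],[-34,0,0,0,0.6]]';python3 -m pendant '[[0,0,0,0,0.6],[0,0,0,0,0.6],[0,0,0,0,0.6],[0,0,0,0,0.6],[0,0,0,0,0.6]]'
python3 - <<'E'
from station import manip, vision
from h import *
import cv2,pickle
s=manip.observe();c=vision.calibration("wrist")
im,d=vision.snapshot("wrist"); pickle.dump((im,d,c,s),open("w16.pkl","wb"))
cv2.imwrite("pics/w16.png",im[:,:,::-1])
cv2.imwrite("pics/w16c.png",cv2.convertScaleAbs(cv2.resize(im[0:60,190:320],None,fx=6,fy=6,interpolation=cv2.INTER_CUBIC),alpha=1.4)[:,:,::-1])
E
```

```text
clock: 16.55
tcp_pos: [0.5205, -0.2803, 0.0428]
ee_rot: [[0.985, 0.17, -0.001], [0.17, -0.985, 0.001], [-0.001, -0.001, -1.0]]
ft_force: [-0.1, 0.8, 0.5]
gripper_width: 0.0511
clock: 17.05
tcp_pos: [0.5233, -0.2814, 0.1131]
ee_rot: [[0.985, 0.17, 0.006], [0.17, -0.985, -0.003], [0.006, 0.004, -1.0]]
ft_force: [1.5, -0.4, 0.4]
gripper_width: 0.0514
clock: 17.55
tcp_pos: [0.3441, -0.3109, 0.1088]
ee_rot: [[0.985, 0.17, 0.0], [0.17, -0.985, -0.0], [0.0, 0.0, -1.0]]
ft_force: [-0.3, -1.1, 0.3]
gripper_width: 0.0511
clock: 18.05
tcp_pos: [0.3465, -0.3103, 0.1082]
ee_rot: [[0.985, 0.172, 0.0], [0.172, -0.985, 0.0], [0.0, -0.0, -1.0]]
ft_force: [-0.2, 0.0, -0.7]
gripper_width: 0.0511
```

View pics/w16c.png

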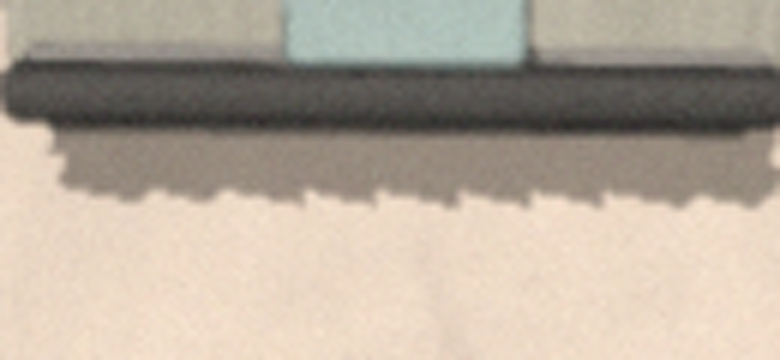

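It is now flush: the mailer edge at row 65 meets the ledge with no dark strip between them. Last, an overall check.

```bash
python3 -m pendant '[[5,0,-30,0,0.6],[20,0,-30,0,0.6],[30,0,-10,0,0.6],[30,0,0,0,0.6],[15,0,0,0,0.6]]'
python3 - <<'E'
from station import manip, vision
from h import *
s=manip.observe()
im,d=vision.snapshot("wrist")
s2,d2=vision.snapshot("scene")
a=cv2.resize(im[20:220,160:360],(500,500),interpolation=cv2.INTER_CUBIC)
b=cv2.resize(s2[120:240,150:270],(500,500),interpolation=cv2.INTER_CUBIC)
cv2.imwrite("pics/f.png",cv2.resize(np.hstack([a,b]),(800,400))[:,:,::-1]);print(s['tcp_pos'])
E
```

```text
clock: 18.6
tcp_pos: [0.447, -0.2923, 0.1786]
ee_rot: [[0.985, 0.173, 0.001], [0.173, -0.985, 0.0], [0.001, -0.0, -1.0]]
ft_force: [-0.4, -0.5, 0.1]
gripper_width: 0.0514
[ 0.4469563  -0.29231078  0.17857945]
```

View pics/f.png

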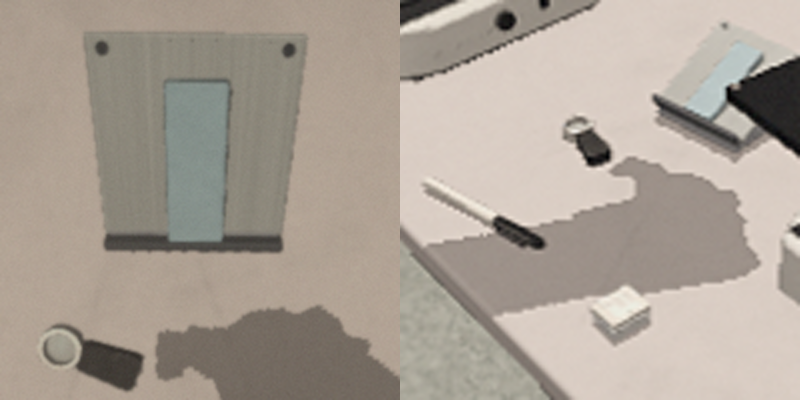

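The mailer lies flat and straight on the slope, centred on the face and down on the ledge. The loupe and cover box have not moved, and the gripper is clear.

```bash
python3 -c "
from station import manip
print(manip.sign_off())"
```

```text
the job is handed in; nothing more can be done
None
```

The slide mailer is on the stand and the job is handed in, at about 18.7 s of the 35 s allowed. I picked it up across its width, turned it to line up with the slope and pressed its far end on the face so it tilted flat in the grip, then let go.

- **One correction:** after the first release, a view along the face normal showed about 2 mm between the mailer and the ledge. I gripped it again lightly and slid it down until the push against the ledge rose to about 6.5 N, then released it.
- **Last checks:** the pictures show it flat, lengthwise up the slope and centred to within about 1 mm. Its lower end is against the ledge with no visible gap. The loupe and cover-glass box look unmoved. The gripper was about 10 cm or more clear, with no contact force.
- **A mismatch:** my fitted stand position was 1–2 mm off in places between views, so I judged the ledge contact from the close picture and the push force rather than from the coordinates.

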